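# Lay the gingerbread gable down onto the icing stand

## Task

The gingerbread house wall is standing on the icing stand. Tip it over with the fingers so that it lies back on the padded rest rail, ready for icing; ease it down so that it lands gently, never letting it drop, and do not pinch, lift or carry it. Leave it lying there squarely on the stand, and do not disturb the bottle, the jar and the bowl.

Things in the scene. Friction and masses are not known exactly. Their poses are not given: they have to be found in the camera images.
- stand: Fixed wooden icing stand: a board 270 (x) by 170 (y) by 10 mm thick, flat on the table; origin under its centre at table level. Its +x is the way the wall must be tipped (to the robot's left, within about 30 degrees). A heel strip across the board (x -130 to -115 mm, 18 mm above the board) keeps the wall's foot from sliding back.
- rail_top (a point): Crest of the rest rail at its middle, on the stand at x = +24 mm, 40 mm above the table (30 mm above the board). The rail is fixed, runs 150 mm along the stand's y, is 20 mm wide and has a round rubber top of radius 10 mm.
- gable: Loose brittle gingerbread house end wall, a slab 24 mm thick (x), 120 mm wide (y), 180 mm high (z): straight sides to 120 mm, then a 90-degree pointed top. 0.2 to 0.4 kg, centre of mass about 80 mm up. Origin: centre of its underside. Starts upright on the board a few mm in front of the heel strip, its x along the stand's x within 3 degrees.
- gable_foot (a point): Middle of the wall's lower edge on its +x side (gable frame 12, 0, 0 mm): the edge it pivots on. It balances at about 0.15 rad from upright; beyond that it falls by itself unless something on its +x side holds it back.
- gable_apex (a point): Apex of the wall on its +x side (gable frame 12, 0, 180 mm). Open fingers fit loosely on both sides of it, the 24 mm thickness between them. Lying with its +x face on the rail, the wall's z axis is about 1.3 rad from vertical, the apex about 57 mm above the table, overhanging the rail by about 65 mm.
- icing_bottle: Bystander: white plastic squeeze bottle, upright, 62 mm across, 205 mm tall, behind the heel strip. Origin: centre of its underside.
- sprinkle_jar: Bystander: glass jar with a steel lid, 60 mm across, 80 mm tall, beside the stand on the robot's side. Origin: centre of its underside.
- bowl: Bystander: white ceramic bowl, 110 mm across, 50 mm tall, beside the stand on the side away from the robot. Origin: centre of its underside.

How it is judged:
On the way, in this order (a step that is already met when the one before it is completed fails the run):
1. the wall is tipped past its balance point towards the rail (angle between gable's own z axis and vertical above 0.3 rad and x of gable_apex in the frame of stand above -0.05 m).
2. the wall lies on the rest rail (angle between gable's own z axis and vertical between 1.2 and 1.42 rad), for 0.2 s.
At the end, for the whole second after the job is handed in: The wall rests still on the rest rail, its z axis 1.2 to 1.42 rad from vertical, apex on the stand's +x side, its pivot edge on the board between x = -118 and -55 mm and within 35 mm of the stand's middle line, turned less than 0.2 rad from square (all of step 2 and x of gable_apex in the frame of stand above 0.05 m and x of gable_foot in the frame of stand between -0.118 and -0.055 m and y of gable_foot in the frame of stand between -0.035 and 0.035 m and angle between the y axis of gable and the y axis of stand, either way round below 0.2 rad and linear speed of gable below 0.03 m/s); the robot touches nothing.
It fails at once if the wall falls freely: it comes down the last part (more than 0.9 rad from upright) faster than 3 rad/s (angle between gable's own z axis and vertical above 0.9 rad and angular speed of gable above 3 rad/s).
It fails at once if the wall is lifted: its pivot edge rises more than 15 mm above the board (height (world z) of gable_foot above 0.025 m).
It fails at once if the wall is pinched or pushed with more than 25 N (contact force between gable and the fingers above 25 N).
It fails at once if a bystander is moved more than 20 mm (distance of any of icing_bottle, sprinkle_jar, bowl from where it was at the start of the episode above 0.02 m).
It also fails if it takes over 40 s, if anything falls off the work surface, if the arm or the gripper's body presses on something with over 40 N, if the wrist force passes 120 N, or if a joint passes its speed limit or range.

## Robot

A 6-joint arm with a two-finger parallel gripper is mounted at the origin on the work surface. World frame = base frame: x ahead of the robot, y to its left, z up, the work surface at z = 0. Lengths are in m, angles in rad, forces in N, time in s.
With the tool pointing down it reaches from about 0.35 to 0.975 m from the base axis. Payload 4.9 kg.
Tool frame: the origin (TCP) lies at the very end of the fingers, on their centre line; the grasp point (between the pads) lies 19 mm behind it (pinch_z is the distance from the TCP to the grasp point, in m); z points along the fingers, y is the line along which they close (so a half turn about z gives the same grasp; the last joint's range is limited). The gripper opens to 85 mm and grips with 20 to 120 N. Pads are 22 mm wide; open, the fingers measure 114 mm over their backs; the gripper's body (76 mm by 85 mm) begins 54 mm behind the grasp point. The pads swing forward as they close: fully open they stand 13 mm farther back than shut.
Start: joints at [-1.352, 0.053, 1.613, -0, 1.476, -0.119], TCP at [0.207, -0.59, 0.231] pointing down, gripper open.
Joint ranges: [-3.01, 3.01], [-1.01, 2.22], [0.06, 2.58], [-1.02, 4.17], [0.09, 2.62], [-3.14, 3.14]. Speed limits (rad/s): [2.57, 2.57, 3.14, 3.14, 3.14, 3.14].

## Interface

Orientations are given as a unit quaternion [w, x, y, z].
In Python, from plant import * gives the robot as it stands. The module is installed in compiled form; this text tells all that it offers.
- The arm moves only by the tool play_rows, never from a script. Its arguments are lists of equal length, an entry for each row: "linear": the shift along the world's x, y, z in m, a list of three; "turn": the turn about the world's z in degrees. A call has 1 to 8 rows; each row shifts and turns the commanded pose from where the row before left it; what a row does not reach is not made up. A row lasts 1/8 s, in which the tool goes at most 62.5 mm and 10.7 degrees, less where a joint would pass 70% of its speed; a pose out of reach is approached as far as the arm can. A call is refused whole if a number of a shift passes 0.0625 or a number of a turn 10.7, either way. A call with a gripper value outside its range is refused whole. "hand" is the finger opening in m, from 0 to 0.0854, set as the call begins (left out, the last holds). The fingers move at their own pace and stop on an object; the grip force is fixed at half the most. Time passes only in rows, so rows that do not move let the fingers close. It gives the time, the measured TCP pose, the force, the opening and the grip force at its end, in the units of the state.
- state(): the state, without advancing time (a new reading comes with each control period).
- grab_frame(name): name is "side" or "top" or "wrist"; returns the picture (384x512x3 uint8, red, green, blue); there is no depth.
- camera_info(name): a dict with "camera_matrix" (3x3 intrinsics, pixels), "origin" and "attitude" of the camera in the world; the wrist camera has in their place "mount" (4x4, takes a point from camera to tool coordinates, whose origin is the TCP and whose axes are the flange's). Camera axes: x right, y down, z forward; pixel columns grow to the right and rows downward; lengths in m; the calibration is good to about 2 mm. The wrist camera is an equidistant fisheye: a pixel r from the principal point sees the ray r / f radians off the axis. A picture is of the moment at which its call begins: read the wrist's pose just before it. camera_info takes no time and is no camera call.
- job_done(): hands the job in; it is judged then, once.
Trained networks look in the newest picture that a camera, given by its name, has taken for a name from the list of things; names that differ only in an ending like _2 or _b are one class to them, and where a whole thing is asked for, a point or a joint stands for the part that bears it (a point fixed in the world has none). Each returns a list of dicts, best first, with "p" (0 to 1); they miss things now and then, are a little off and sometimes report something else, mostly with a low value. They report only what shows in the picture. A call takes as long as a camera call.
- trace(camera, thing): "region" (384x512 bool, what is visible of it) and "location" ([column, row] in pixels, amid what is visible of it).
The state is a dict: "time": time; "joint_pos": joint angles; "joint_vel": joint speeds; "joint_efforts": joint torques, N m; "tool_pos": TCP position; "tool_rot": TCP orientation; "contact_force": force on the tool from outside, world axes, zero at the start; "ft_torque": the same for the moment, N m; "gripper_width": opening from 0.0 (shut) to 1.0 (fully open); "grasp_force": force on a finger pad.
Only numpy, scipy, OpenCV 4.12 (cv2) and the standard library are available. Lean on these libraries where they do the work, as an engineer would, in place of code of your own. Each camera call takes 0.05 s, during which the arm holds its last target. There are 200 camera calls.

## Working session

There is one attempt and no reset: what is moved stays moved. The work goes in short steps, Python scripts to look and compute and a tool call to move; the robot and the scene stay as the last step left them, time stands still between calls to the robot, and variables do not carry over. Pictures are saved under pics/ and viewed, at most 10 in all, crops included, and the job is handed in when it is done.

Besides the shell and the picture viewer there is one more tool, called after "Request:" as name([rows], argument=value, ...), one row to a line, values as JSON. play_rows: Moves the arm, as the interface text tells. Its arguments: {"type":"object","properties":{"linear":{"type":"array","items":{"type":"array","items":{"type":"number"}}},"turn":{"type":"array","items":{"type":"number"}},"hand":{"type":"number"}},"required":["linear","turn"]}

```bash
mkdir -p pics
cat > h.py <<'E'
from plant import *
import numpy as np, cv2
from scipy.spatial.transform import Rotation as R
np.set_printoptions(precision=4,suppress=True)
def save(n,f): im=grab_frame(n); cv2.imwrite('pics/'+f,cv2.cvtColor(im,cv2.COLOR_RGB2BGR)); return im
def rot(a):
    a=np.array(a); return a if a.shape==(3,3) else R.from_quat(np.r_[a[1:],a[0]]).as_matrix()
def ray(n,p):
    c=camera_info(n); d=rot(c['attitude'])@np.linalg.inv(c['camera_matrix'])@[p[0],p[1],1]
    return np.array(c['origin']),d
def onz(n,p,z):
    o,d=ray(n,p); return o+d*(z-o[2])/d[2]
def proj(n,P):
    c=camera_info(n); q=rot(c['attitude']).T@(np.array(P)-c['origin']); q=np.array(c['camera_matrix'])@q; return q[:2]/q[2]
E
python3 - <<'E'
from h import *
print(state())
for n in ['side','top']:
    print(camera_info(n)); save(n,n+'0.png')
    for t in ['stand','gable','icing_bottle','sprinkle_jar','bowl','rail_top','gable_apex','gable_foot']:
        r=trace(n,t)
        for d in r[:2]:
            ys,xs=np.nonzero(d['region']); print(n,t,round(d['p'],2),d['location'],len(xs),(xs.min(),xs.max(),ys.min(),ys.max()) if len(xs) else '')
E
```

```text
{'time': 0.0, 'joint_pos': array([-1.352 ,  0.0533,  1.6143,  0.    ,  1.476 , -0.119 ]), 'joint_vel': array([-0.0001,  0.0005, -0.0002, -0.0006,  0.0004,  0.001 ]), 'joint_efforts': array([  0.002 , -39.3685, -37.0173,  -0.    ,   0.007 ,   0.    ]), 'tool_pos': array([ 0.207 , -0.589 ,  0.2301]), 'tool_rot': array([-0.001 ,  0.9858,  0.1681, -0.    ]), 'contact_force': array([ 0.1999, -0.6846, -0.4335]), 'ft_torque': array([ 0.0285,  0.0273, -0.0223]), 'grasp_force': 0.0, 'gripper_width': 0.9965799978015859}
{'camera_matrix': array([[392.5777,   0.    , 253.6941],
       [  0.    , 392.5777, 193.8082],
       [  0.    ,   0.    ,   1.    ]]), 'origin': array([0.3881, 0.4829, 0.6251]), 'attitude': array([ 0.071 , -0.1352,  0.8846, -0.4407])}
side stand 0.73 [246.7, 313.9] 9420 (np.int64(187), np.int64(294), np.int64(244), np.int64(369))
side gable 0.93 [249.7, 233.7] 3837 (np.int64(219), np.int64(280), np.int64(191), np.int64(267))
side icing_bottle 0.95 [224.8, 178.6] 1444 (np.int64(213), np.int64(239), np.int64(141), np.int64(214))
side sprinkle_jar 0.71 [244.1, 312.4] 9314 (np.in
[... 888 characters left out ...]
250))
top gable 0.73 [215.8, 194.2] 718 (np.int64(206), np.int64(228), np.int64(168), np.int64(222))
top icing_bottle 0.7 [282.6, 150.5] 860 (np.int64(267), np.int64(295), np.int64(131), np.int64(170))
top sprinkle_jar 0.78 [179.1, 265.4] 587 (np.int64(166), np.int64(194), np.int64(252), np.int64(276))
top sprinkle_jar 0.37 [279.9, 152.8] 857 (np.int64(266), np.int64(296), np.int64(132), np.int64(170))
top bowl 0.87 [167.9, 134.5] 1494 (np.int64(150), np.int64(193), np.int64(114), np.int64(156))
top gable_apex 0.77 [218.0, 193.7] 746 (np.int64(206), np.int64(228), np.int64(167), np.int64(222))
top gable_foot 0.75 [215.5, 193.5] 815 (np.int64(205), np.int64(230), np.int64(167), np.int64(223))
```

Run:
```python
import cv2,numpy as np
s=cv2.imread('pics/side0.png')[130:380,110:350];t=cv2.imread('pics/top0.png')[110:290,110:310]
s=cv2.resize(s,None,fx=2.4,fy=2.4,interpolation=2)[:600];t=cv2.resize(t,None,fx=4,fy=3.33)
s=cv2.resize(s,None,fx=.68,fy=.68); t=cv2.resize(t,(400,360))
o=np.zeros((420,800,3),np.uint8);o[:s.shape[0],:s.shape[1]]=s[:420];o[:360,400:]=t
cv2.imwrite('pics/c0.png',o)
from h import *
# stand rectangle fit in both views
from scipy.optimize import least_squares
for n,t in (('top','stand'),('side','stand')):
    grab_frame(n); m=trace(n,t)[0]['region'].astype(np.uint8)
    c=max(cv2.findContours(m,0,2)[0],key=cv2.contourArea)
    h=cv2.convexHull(c); a=cv2.approxPolyDP(h,5,True)[:,0]
    print(n); 
    for p in a: print(p,onz(n,p,0.01))
    P=np.array([onz(n,p,0.01)[:2] for p in h[:,0]],np.float32); print(cv2.minAreaRect(P))
```

```text
top
[232 169] [ 0.6516 -0.0968  0.01  ]
[240 232] [ 0.4905 -0.1178  0.01  ]
[136 248] [0.4512 0.1411 0.01  ]
[129 185] [0.61   0.1648 0.01  ]
((0.5522969961166382, 0.02232132852077484), (0.17285655438899994, 0.26981425285339355), 10.282564163208008)
side
[217 241] [ 0.664  -0.1023  0.01  ]
[293 247] [ 0.4967 -0.1342  0.01  ]
[284 369] [0.4473 0.1446 0.01  ]
[186 356] [0.6103 0.1716 0.01  ]
((0.5532357692718506, 0.019994661211967468), (0.173801988363266, 0.2888135015964508), 11.047986030578613)
```

View pics/c0.png

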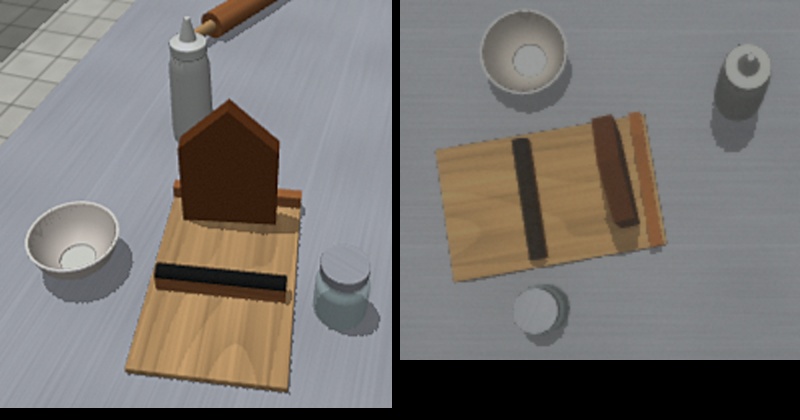

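```bash
cat >> h.py <<'E'
from scipy.optimize import minimize
def hullmask(n,P):
    q=np.array([proj(n,p) for p in P],np.float32); m=np.zeros((384*4,512*4),np.uint8)
    cv2.fillConvexPoly(m,np.int32(np.round(cv2.convexHull(q)[:,0]*4+2)),255); return cv2.resize(m,(512,384),interpolation=cv2.INTER_AREA)/255.
def place(L,x): # x=(wx,wy,yaw)
    return np.c_[(R.from_euler('z',x[2]).as_matrix()[:2,:2]@L[:,:2].T).T+x[:2],L[:,2]]
def fit(L,ms,x0,hull=False):
    def c(x):
        s=0
        for n,m in ms.items():
            h=hullmask(n,place(L,x)); s+=1-np.minimum(h,m).sum()/np.maximum(h,m).sum()
        return s
    S=np.array([x0]+[np.array(x0)+d for d in np.diag([.015,.015,.08])])
    r=minimize(c,x0,method='Nelder-Mead',options=dict(initial_simplex=S,xatol=2e-4,fatol=1e-4)); return r.x,r.fun
def hullof(m):
    c=max(cv2.findContours(m.astype(np.uint8),0,2)[0],key=cv2.contourArea)
    o=np.zeros(m.shape,np.uint8); cv2.fillConvexPoly(o,cv2.convexHull(c),1); return o.astype(float)
G=np.array([(x,y,z+.01) for x in(-.012,.012) for y,z in((-.06,0),(.06,0),(.06,.12),(-.06,.12),(0,.18))])
S=np.array([(x,y,z) for x in(-.135,.135) for y in(-.085,.085) for z in(0,.01)])
E
python3 - <<'E'
from h import *
M={}
for n in('side','top'):
    grab_frame(n); M[n]={t:trace(n,t)[0]['region'] for t in('stand','gable','icing_bottle','bowl')}
    M[n]['sprinkle_jar']=[d for d in trace(n,'sprinkle_jar') if d['region'].sum()<3000][0]['region']
s,f=fit(S,{n:hullof(M[n]['stand']) for n in('top',)},[.5525,.021,np.radians(100)]);print('stand top',s,f,np.degrees(s[2]))
for k in(('top',),('side',),('side','top')):
    g,f=fit(G,{n:M[n]['gable'].astype(float) for n in k},[.57,-.08,np.radians(100)]);print('gable',k,g,f,np.degrees(g[2]))
def inst(p): return R.from_euler('z',-s[2]).as_matrix()[:2,:2]@(np.array(p)[:2]-s[:2])
print('gable in stand',inst(g),'foot x',inst(g)[0]+.012)
a=np.linspace(0,2*np.pi,24,endpoint=False)
for t,r,h,x0 in(('icing_bottle',.031,.205,[.65,-.2]),('sprinkle_jar',.03,.08,[.41,.04]),('bowl',.055,.05,[.72,.08])):
    rr=.5 if t=='bowl' else 1
    L=np.array([(r*np.cos(b)*k,r*np.sin(b)*k,z) for b in a for z,k in((0,rr),(h,1 if t!='icing_bottle' else .15),(h*.75,1))])
    x,f=fit(L,{n:M[n][t].astype(float) for n in M},[*x0,0]);print(t,x[:2],inst(x),f)
st=state();print(st['time'],st['tool_pos'],R.from_matrix(rot(st['tool_rot'])).as_matrix()[:,1])
E
```

```text
stand top [0.5514 0.0232 1.753 ] 0.034927262571411766 100.43932662332128
gable ('top',) [ 0.573  -0.0661  1.7939] 0.05424454030601267 102.78157304940422
gable ('side',) [ 0.5735 -0.066   1.8057] 0.018701906992305006 103.46173116535783Traceback (most recent call last):
  File "<stdin>", line 8, in <module>
  File "h.py", line 28, in fit
    r=minimize(c,x0,method='Nelder-Mead',options=dict(initial_simplex=S,xatol=2e-4,fatol=1e-4)); return r.x,r.fun
    res = _minimize_neldermead(fun, x0, args, callback, bounds=bounds,
                               **options)
    fxr = func(xr)
    fx = function(np.copy(x), *(wrapper_args + args))
  File "h.py", line 25, in c
    h=hullmask(n,place(L,x)); s+=1-np.minimum(h,m).sum()/np.maximum(h,m).sum()
  File "h.py", line 17, in hullmask
    q=np.array([proj(n,p) for p in P],np.float32); m=np.zeros((384*4,512*4),np.uint8)
                ~~~~^^^^^
  File "h.py", line 14, in proj
    c=camera_info(n); q=rot(c['attitude']).T@(np.array(P)-c['origin']); q=np.array(c['camera_matrix'])@q; return q[:2]/q[2]
ValueError: time passes only in moves, steps and waits
```

```bash
sed -i "s/^def save/import functools\ncamera_info=functools.lru_cache(camera_info)\ndef save/" h.py
python3 - <<'E'
from h import *
M={}
for n in('side','top'):
    grab_frame(n); M[n]={t:trace(n,t)[0]['region'] for t in('gable','icing_bottle','bowl')}
    M[n]['sprinkle_jar']=[d for d in trace(n,'sprinkle_jar') if d['region'].sum()<3000][0]['region']
s=np.array([.5514,.0232,1.753])
for k in(('side','top'),):
    g,f=fit(G,{n:M[n]['gable'].astype(float) for n in k},[.573,-.066,1.8]);print('gable',k,g,f,np.degrees(g[2]))
def inst(p): return R.from_euler('z',-s[2]).as_matrix()[:2,:2]@(np.array(p)[:2]-s[:2])
print('gable in stand',inst(g),'foot x',inst(g)[0]+.012)
a=np.linspace(0,2*np.pi,24,endpoint=False)
for t,r,h,x0 in(('icing_bottle',.031,.205,[.65,-.2]),('sprinkle_jar',.03,.08,[.41,.04]),('bowl',.055,.05,[.72,.08])):
    rr=.5 if t=='bowl' else 1
    L=np.array([(r*np.cos(b)*k,r*np.sin(b)*k,z) for b in a for z,k in((0,rr),(h,1 if t!='icing_bottle' else .15),(h*.75,1))])
    x,f=fit(L,{n:M[n][t].astype(float) for n in M},[*x0,0]);print(t,x[:2],inst(x),f)
st=state();print(st['time'],st['tool_pos'],R.from_matrix(rot(st['tool_rot'])).as_matrix()[:,1])
E
```

```text
Traceback (most recent call last):
IndexError: list index out of range
```

Run:
```python
from h import *
M={}
for n in('side','top'):
    grab_frame(n); M[n]={t:(trace(n,t) or trace(n,t) or [dict(region=None)])[0]['region'] for t in('gable','icing_bottle','bowl')}
    for i in range(4):
        r=[d for d in trace(n,'sprinkle_jar') if d['region'].sum()<3000]
        if r: break
    M[n]['sprinkle_jar']=r[0]['region'] if r else None
s=np.array([.5514,.0232,1.753])
W=lambda t:{n:M[n][t].astype(float) for n in M if M[n][t] is not None}
g,f=fit(G,W('gable'),[.573,-.066,1.8]);print('gable',g,f,np.degrees(g[2]))
def inst(p): return R.from_euler('z',-s[2]).as_matrix()[:2,:2]@(np.array(p)[:2]-s[:2])
print('gable in stand',inst(g),'foot x',inst(g)[0]+.012)
a=np.linspace(0,2*np.pi,24,endpoint=False)
for t,r,h,x0 in(('icing_bottle',.031,.205,[.65,-.2]),('sprinkle_jar',.03,.08,[.41,.04]),('bowl',.055,.05,[.72,.08])):
    rr=.5 if t=='bowl' else 1
    L=np.array([(r*np.cos(b)*k,r*np.sin(b)*k,z) for b in a for z,k in((0,rr),(h,1 if t!='icing_bottle' else .15),(h*.75,1))])
    x,f=fit(L,W(t),[*x0,0]);print(t,list(W(t)),x[:2],inst(x),f)
st=state();print(st['time'],st['tool_pos'],R.from_matrix(rot(st['tool_rot'])).as_matrix()[:,1])
```

```text
gable [ 0.5735 -0.0657  1.8191] 0.12559578246785708 104.2241147082934
gable in stand [-0.0915 -0.0056] foot x -0.07945918785349723
icing_bottle ['side', 'top'] [ 0.6803 -0.2155] [-0.2581 -0.0835] 0.3566113830315246
sprinkle_jar ['side', 'top'] [0.4131 0.0235] [0.0254 0.136 ] 0.2609396050105478
bowl ['side', 'top'] [0.7304 0.0535] [-0.0027 -0.1815] 0.12304443116497665
2.3 [ 0.2071 -0.5897  0.2313] [ 0.3314 -0.9435  0.    ]
```

Request:
play_rows([
  [0.023, 0.033, 0.006],
  [0.023, 0.033, 0.006],
  [0.023, 0.033, 0.006],
  [0.023, 0.033, 0.006],
  [0.023, 0.033, 0.006],
  [0.023, 0.033, 0.006],
  [0.023, 0.033, 0.006],
  [0.023, 0.033, 0.006],
], turn=[-1, -1, -1, -1, -1, -1, -1, -1], hand=0.0854)

```text
time: 3.3
tool_pos: [0.3917, -0.3245, 0.2797]
tool_rot: [0.0, 0.995, 0.099, 0.0]
contact_force: [-0.6, 0.4, -0.3]
gripper_width: 0.996
grasp_force: 0.0
```

Request:
play_rows([
  [0.023, 0.033, 0],
  [0.023, 0.033, 0],
  [0.023, 0.033, 0],
  [0.023, 0.033, 0],
  [0.023, 0.033, 0],
  [0.023, 0.033, 0],
  [0.023, 0.033, 0],
  [0, 0, 0],
], turn=[0, 0, 0, 0, 0, 0, 0, 0])

```text
time: 4.3
tool_pos: [0.5529, -0.0928, 0.2792]
tool_rot: [-0.0, 0.995, 0.101, -0.0]
contact_force: [-0.7, -0.2, 0.4]
gripper_width: 1.001
grasp_force: 0.0
```

Request:
play_rows([
  [0.0105, 0.0135, 0],
  [0.0105, 0.0135, 0],
  [0, 0, 0],
], turn=[0, 0, 0])

```text
time: 4.68
tool_pos: [0.5736, -0.0671, 0.2792]
tool_rot: [-0.0, 0.995, 0.099, -0.0]
contact_force: [0.8, -0.3, -0.2]
gripper_width: 0.999
grasp_force: 0.0
```

Run:
```python
from h import *
s=save('side','s1.png')[60:300,130:390]; w=save('wrist','w1.png')
o=np.zeros((400,800,3),np.uint8); o[:,:400]=cv2.resize(s,(400,400)); o[:300,400:]=cv2.resize(w,(400,300))
cv2.imwrite('pics/c1.png',o[:,:,::-1]); print(state()['tool_pos'],state()['joint_pos']); print(camera_info('wrist'))
```

```text
[ 0.5731 -0.0678  0.2792] [-0.2466 -0.0848  1.6695 -0.0003  1.5573  1.1261]
{'camera_matrix': array([[297.3186,   0.    , 260.299 ],
       [  0.    , 297.3186, 188.1748],
       [  0.    ,   0.    ,   1.    ]]), 'mount': array([[ 0.0004, -0.9545, -0.2981,  0.0776],
       [ 1.    ,  0.0004,  0.0001, -0.0007],
       [ 0.    , -0.2981,  0.9545, -0.1422],
       [ 0.    ,  0.    ,  0.    ,  1.    ]])}
```

View pics/c1.png

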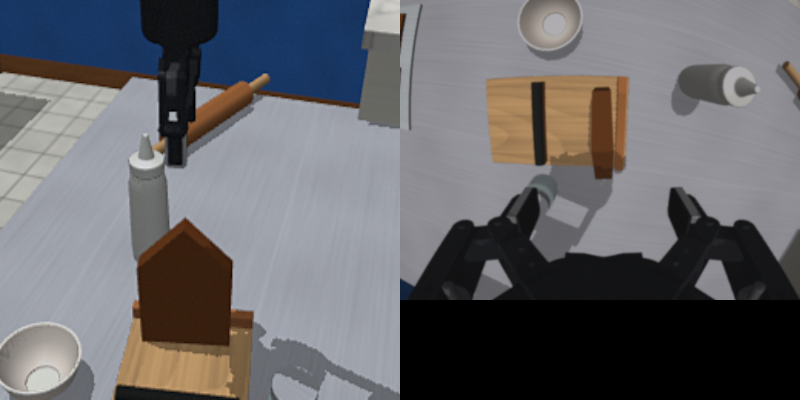

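Request:
play_rows([
  [0, 0, -0.025],
  [0, 0, -0.025],
  [0, 0, -0.025],
  [0, 0, -0.025],
  [0, 0, -0.015],
  [0, 0, -0.012],
  [0, 0, 0],
], turn=[0, 0, 0, 0, 0, 0, 0])

```text
time: 5.65
tool_pos: [0.5727, -0.0677, 0.1516]
tool_rot: [-0.0, 0.995, 0.099, -0.001]
contact_force: [0.1, -0.9, -0.3]
gripper_width: 1.002
grasp_force: 0.0
```

Run:
```python
from h import *
s=save('side','s2.png')[130:300,180:350]; w=save('wrist','w2.png')
o=np.zeros((400,800,3),np.uint8); o[:,:400]=cv2.resize(s,(400,400)); o[:300,400:]=cv2.resize(w,(400,300))
cv2.imwrite('pics/c2.png',o[:,:,::-1]); print(state()['tool_pos'],state()['contact_force'])
```

```text
[ 0.5737 -0.0678  0.1532] [ 0.4468 -0.3254  0.823 ]
```

View pics/c2.png

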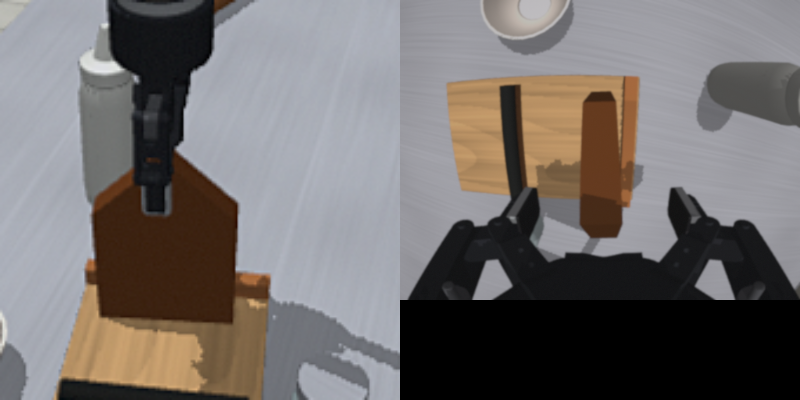

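Run:
```python
from h import *
st=state(); T=rot(st['tool_rot']); p=st['tool_pos']
for d in(.0427,.057):
  for dz in(0,.013): print(d,dz,proj('side',p-T[:,1]*d+[0,0,dz]))
g=np.array([.5735,-.066,1.80])
for L in([.012,0,.19],[.012,-.06,.13],[.012,.06,.13],[.012,-.06,.01],[.012,.06,.01]): print('gable',L,proj('side',place(np.array([L]),g)[0]))
c=camera_info('wrist'); M=np.array(c['mount'])
def wp(P):
    t=T.T@(np.array(P)-p); q=M[:3,:3].T@(t-M[:3,3]); r=np.hypot(*q[:2]); th=np.arctan2(r,q[2])
    return np.array(c['camera_matrix'])[:2,2]+297.3*th*q[:2]/r
for L in([.012,0,.19],[-.012,0,.19],[.012,-.06,.13],[.012,.06,.13]): print('wrist*0.78',L,wp(place(np.array([L]),g)[0])*.78125+[400,0])
for d in(.0427,-.0427): print(wp(p-T[:,1]*d+[0,0,.01])*.78125+[400,0])
```

```text
0.0427 0 [246.9346 222.9894]
0.0427 0.013 [246.8136 217.5407]
0.057 0 [245.9603 228.2452]
0.057 0.013 [245.8264 222.7667]
gable [0.012, 0, 0.19] [248.6163 197.3076]
gable [0.012, -0.06, 0.13] [217.9773 220.7539]
gable [0.012, 0.06, 0.13] [280.4717 223.6508]
gable [0.012, -0.06, 0.01] [221.4582 263.9012]
gable [0.012, 0.06, 0.01] [278.4796 266.9575]
wrist*0.78 [0.012, 0, 0.19] [579.682  224.0157]
wrist*0.78 [-0.012, 0, 0.19] [622.9766 223.0292]
wrist*0.78 [0.012, -0.06, 0.13] [582.3154 101.6899]
wrist*0.78 [0.012, 0.06, 0.13] [590.814 237.978]
[540.6587 198.6416]
[667.9643 198.6091]
```

Request:
play_rows([
  [-0.003, 0.002, 0],
  [0, 0, 0],
  [0, 0, 0],
  [0, 0, 0],
], turn=[0, 0, 0, 0], hand=0.046)

```text
time: 6.25
tool_pos: [0.5702, -0.0656, 0.1524]
tool_rot: [0.0, 0.995, 0.099, 0.0]
contact_force: [0.1, 0.0, 0.1]
gripper_width: 0.541
grasp_force: 0.0
```

Run:
```python
from h import *
s=save('side','s3.png')[130:300,180:350]; w=save('wrist','w3.png')
o=np.zeros((400,800,3),np.uint8); o[:,:400]=cv2.resize(s,(400,400)); o[:300,400:]=cv2.resize(w,(400,300))
cv2.imwrite('pics/c3.png',o[:,:,::-1]); print(state()['tool_pos'],state()['contact_force'],state()['gripper_width'])
```

```text
[ 0.5701 -0.0657  0.1523] [ 0.1512 -1.468   0.3007] 0.5370660937629892
```

View pics/c3.png

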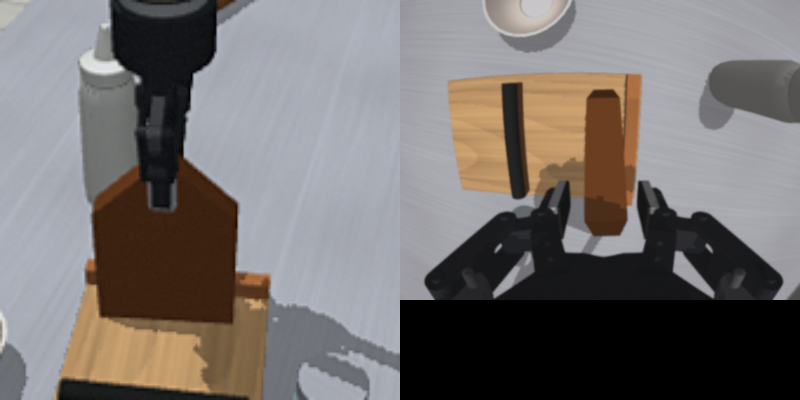

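Request:
play_rows([
  [-0.001, 0.006, 0],
  [-0.001, 0.006, 0],
  [-0.001, 0.006, 0],
  [-0.001, 0.006, 0],
  [-0.001, 0.006, 0],
  [-0.001, 0.006, 0],
  [-0.001, 0.006, -0.001],
  [0, 0, 0],
], turn=[0, 0, 0, 0, 0, 0, 0, 0])

```text
time: 7.35
tool_pos: [0.5629, -0.0232, 0.1511]
tool_rot: [-0.0, 0.995, 0.099, -0.0]
contact_force: [0.6, 0.2, 0.4]
gripper_width: 0.541
grasp_force: 0.1
```

Request:
play_rows([
  [-0.001, 0.005, -0.001],
  [-0.001, 0.005, -0.001],
  [-0.001, 0.005, -0.001],
  [0, 0, 0],
], turn=[0, 0, 0, 0])

```text
time: 7.85
tool_pos: [0.56, -0.0083, 0.1481]
tool_rot: [-0.0, 0.995, 0.099, -0.0]
contact_force: [0.0, 0.9, -0.1]
gripper_width: 0.539
grasp_force: 0.2
```

```bash
cat > look.py <<'E'
from h import *
import sys
k=sys.argv[1]; st=state()
s=save('side','s%s.png'%k)[130:385,150:405]; w=save('wrist','w%s.png'%k)
o=np.zeros((400,800,3),np.uint8); o[:,:400]=cv2.resize(s,(400,400)); o[:300,400:]=cv2.resize(w,(400,300))
cv2.imwrite('pics/c%s.png'%k,o[:,:,::-1]); print(st['time'],st['tool_pos'],st['contact_force'],st['gripper_width'])
# tilt fit: foot (x,y), yaw, tilt
B=G-[.012,0,.01]
def tilted(x):
    Q=R.from_euler('ZY',[x[2],x[3]]).apply(B); return Q+[x[0],x[1],.01]
m={n:(trace(n,'gable') or [None])[0] for n in('side',)}
if n:=[a for a in m if m[a]]:
    r0=m['side']['region'].astype(float)
    def c(x):
        h=hullmask('side',tilted(x)); return 1-np.minimum(h,r0).sum()/np.maximum(h,r0).sum()+((x[0]-.571)/.05)**2+((x[1]+.055)/.05)**2
    b=min((minimize(c,[.571,-.055,1.79,t],method='Nelder-Mead',options=dict(xatol=3e-4,fatol=1e-4)) for t in(.2,.6,1.,1.3)),key=lambda r:r.fun)
    print('foot,yaw,tilt',b.x,b.fun)
E
python3 look.py 4
```

```text
7.85 [ 0.56   -0.0083  0.1481] [ 0.0008  0.8751 -0.0918] 0.5386235111501634
foot,yaw,tilt [ 0.5709 -0.0546  1.8037  0.41  ] 0.15602319134275972
```

View pics/c4.png

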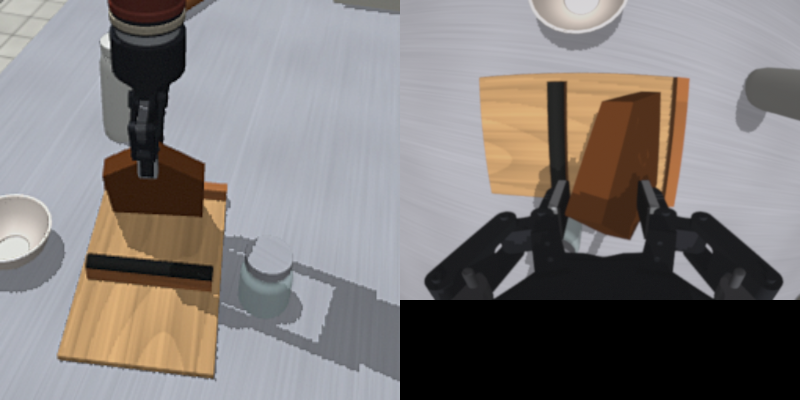

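Request:
play_rows([
  [0.0006, -0.0035, 0],
  [0.0006, -0.0035, 0],
  [0.0006, -0.0035, 0],
  [0.0006, -0.0035, 0],
  [0, 0, 0],
  [0, 0, 0],
], turn=[0, 0, 0, 0, 0, 0], hand=0.0854)

```text
time: 8.75
tool_pos: [0.5625, -0.0227, 0.1483]
tool_rot: [-0.0, 0.995, 0.099, -0.0]
contact_force: [0.2, 1.2, 0.3]
gripper_width: 0.997
grasp_force: 0.2
```

Run:
```python
from h import *
st=state();print(st['tool_pos'],st['gripper_width'],st['contact_force'])
y=-rot(st['tool_rot'])[:,1]; a=np.arctan2(y[1],y[0]); r=.050
P=lambda f: -r*np.array([np.cos(a+f),np.sin(a+f)])
F=np.radians(6*np.arange(16)); print(np.degrees(a)); print(np.diff([P(f) for f in F],axis=0))
```

```text
[ 0.5625 -0.0227  0.1483] 0.9966641169820694 [0.2216 1.1865 0.3017]
101.3484924441058
[[ 0.0051  0.0013]
 [ 0.0049  0.0018]
 [ 0.0047  0.0023]
 [ 0.0044  0.0028]
 [ 0.0041  0.0032]
 [ 0.0037  0.0037]
 [ 0.0033  0.004 ]
 [ 0.0029  0.0044]
 [ 0.0024  0.0046]
 [ 0.0019  0.0049]
 [ 0.0014  0.005 ]
 [ 0.0009  0.0052]
 [ 0.0003  0.0052]
 [-0.0002  0.0052]
 [-0.0008  0.0052]]
```

Request:
play_rows([
  [0.005, 0.0013, 0],
  [0.005, 0.0018, 0],
  [0.0047, 0.0023, 0],
  [0.0044, 0.0028, 0],
  [0.004, 0.0032, 0],
  [0.0037, 0.0037, 0],
  [0.0033, 0.004, 0],
  [0, 0, 0],
], turn=[6, 6, 6, 6, 6, 6, 6, 0])

```text
time: 9.75
tool_pos: [0.5925, -0.0033, 0.1481]
tool_rot: [-0.0, 0.894, 0.449, -0.0]
contact_force: [-1.0, 0.2, 0.2]
gripper_width: 1.0
grasp_force: 0.3
```

Request:
play_rows([
  [0.0029, 0.0044, 0],
  [0.0024, 0.0046, 0],
  [0.002, 0.005, 0],
  [0.0014, 0.005, 0],
  [0.001, 0.0052, 0],
  [0.0003, 0.0052, 0],
  [-0.0002, 0.0052, 0],
  [-0.0008, 0.0052, 0],
], turn=[6, 6, 6, 6, 6, 6, 6, 6])

```text
time: 10.75
tool_pos: [0.6015, 0.0363, 0.1482]
tool_rot: [-0.0, 0.633, 0.774, -0.0]
contact_force: [0.0, 0.5, -0.2]
gripper_width: 1.002
grasp_force: 0.2
```

```bash
python3 look.py 5
```

```text
10.75 [0.6015 0.0363 0.1482] [ 0.0029  0.4762 -0.1616] 1.0015714001978853
foot,yaw,tilt [ 0.5711 -0.0536  1.7668  0.4184] 0.12083670173441083
```

View pics/c5.png

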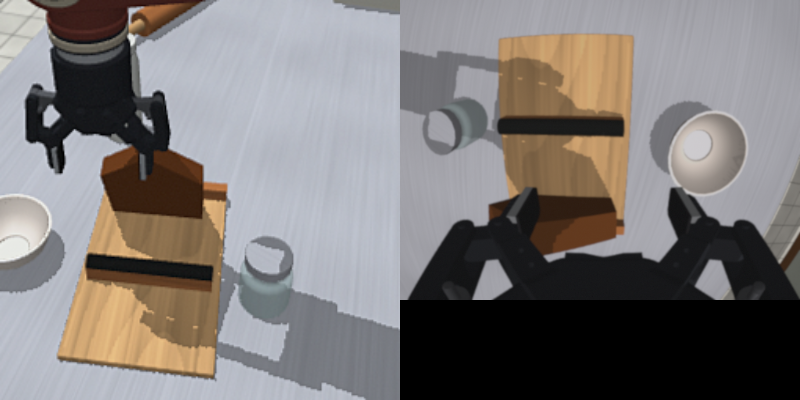

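Run:
```python
from h import *
for z in(.148,.161): print(proj('side',[.5525,.0265,z]))
print('apex',proj('side',[.555,.0177,.176]))
th=np.linspace(.42,1.32,25); d=np.radians(101.5)
s=.18*(np.sin(th)-np.sin(.42)); z=.18*(np.cos(th)-np.cos(.42))
P=np.c_[s*np.cos(d),s*np.sin(d),z]; print(P[-1]); print(np.diff(P,axis=0).round(4).tolist())
```

```text
[244.4073 245.9918]
[244.2494 240.4865]
apex [244.3295 230.2807]
[-0.0201  0.0989 -0.1197]
[[-0.0012, 0.006, -0.0029], [-0.0012, 0.0059, -0.0031], [-0.0012, 0.0058, -0.0033], [-0.0011, 0.0056, -0.0035], [-0.0011, 0.0055, -0.0037], [-0.0011, 0.0054, -0.004], [-0.0011, 0.0052, -0.0042], [-0.001, 0.0051, -0.0044], [-0.001, 0.0049, -0.0045], [-0.001, 0.0047, -0.0047], [-0.0009, 0.0045, -0.0049], [-0.0009, 0.0044, -0.0051], [-0.0008, 0.0042, -0.0052], [-0.0008, 0.004, -0.0054], [-0.0008, 0.0038, -0.0055], [-0.0007, 0.0036, -0.0057], [-0.0007, 0.0034, -0.0058], [-0.0006, 0.0031, -0.0059], [-0.0006, 0.0029, -0.0061], [-0.0005, 0.0027, -0.0062], [-0.0005, 0.0025, -0.0063], [-0.0005, 0.0022, -0.0064], [-0.0004, 0.002, -0.0064], [-0.0004, 0.0018, -0.0065]]
```

Request:
play_rows([
  [-0.002, 0.0055, -0.006],
  [-0.002, 0.0055, -0.006],
  [-0.002, 0.0055, -0.006],
  [-0.002, 0.0055, -0.006],
  [-0.001, 0.0055, -0.006],
  [-0.001, 0.0055, -0.006],
  [-0.001, 0.0055, -0.006],
  [0, 0, 0],
], turn=[0, 0, 0, 0, 0, 0, 0, 0])

```text
time: 11.9
tool_pos: [0.5903, 0.0754, 0.1058]
tool_rot: [-0.0, 0.633, 0.774, -0.0]
contact_force: [0.0, 2.3, 1.5]
gripper_width: 0.999
grasp_force: 1.0
```

Request:
play_rows([
  [-0.001, 0.0055, -0.007],
  [-0.001, 0.0055, -0.007],
  [-0.001, 0.0055, -0.007],
  [0, 0, 0],
], turn=[0, 0, 0, 0])

```text
time: 12.4
tool_pos: [0.5868, 0.0917, 0.084]
tool_rot: [-0.001, 0.633, 0.774, -0.001]
contact_force: [-0.3, 3.0, 1.5]
gripper_width: 0.997
grasp_force: 1.6
```

```bash
python3 look.py 6
```

```text
12.4 [0.5868 0.0917 0.084 ] [-0.3011  3.0402  1.5297] 0.9974520743650404
foot,yaw,tilt [ 0.5694 -0.0535  1.8403  0.8172] 0.6630194924288947
```

View pics/c6.png

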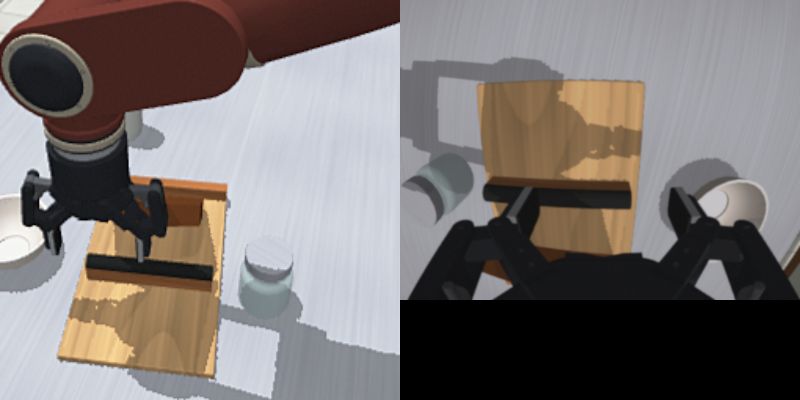

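Request:
play_rows([
  [-0.0008, 0.0039, -0.0025],
  [-0.0008, 0.0039, -0.003],
  [-0.0008, 0.0039, -0.003],
  [-0.0007, 0.0034, -0.0035],
  [-0.0007, 0.0034, -0.0035],
  [-0.0007, 0.0034, -0.0035],
  [0, 0, 0],
], turn=[0, 0, 0, 0, 0, 0, 0])

```text
time: 13.42
tool_pos: [0.5828, 0.1135, 0.0659]
tool_rot: [-0.0, 0.634, 0.774, -0.0]
contact_force: [0.3, 1.3, -1.4]
gripper_width: 1.002
grasp_force: 0.6
```

```bash
python3 look.py 7
```

```text
13.425 [0.5828 0.1135 0.0659] [ 0.2997  1.3455 -1.4392] 1.0016792567119395
foot,yaw,tilt [ 0.5694 -0.057   1.993   0.9854] 0.5472178486027804
```

View pics/c7.png

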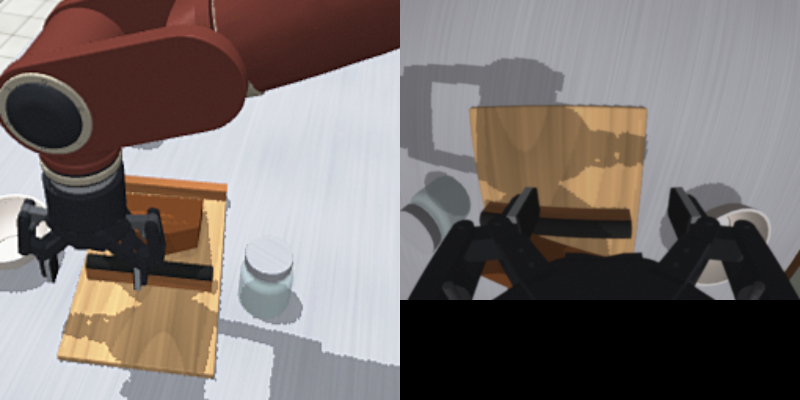

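Request:
play_rows([
  [-0.0006, 0.003, -0.0035],
  [-0.0006, 0.003, -0.0035],
  [-0.0006, 0.003, -0.0035],
  [-0.0005, 0.0024, -0.0035],
  [-0.0005, 0.0024, -0.0035],
  [0, 0, 0],
], turn=[0, 0, 0, 0, 0, 0])

```text
time: 14.32
tool_pos: [0.58, 0.1272, 0.0483]
tool_rot: [-0.0, 0.634, 0.774, -0.0]
contact_force: [-1.4, 1.1, -0.1]
gripper_width: 1.002
grasp_force: 0.8
```

```bash
python3 look.py 8
```

```text
14.325 [0.58   0.1272 0.0483] [-1.3505  1.0671 -0.1019] 1.0022166199552092
foot,yaw,tilt [ 0.5693 -0.0566  2.0002  1.1008] 0.409886218317771
```

View pics/c8.png

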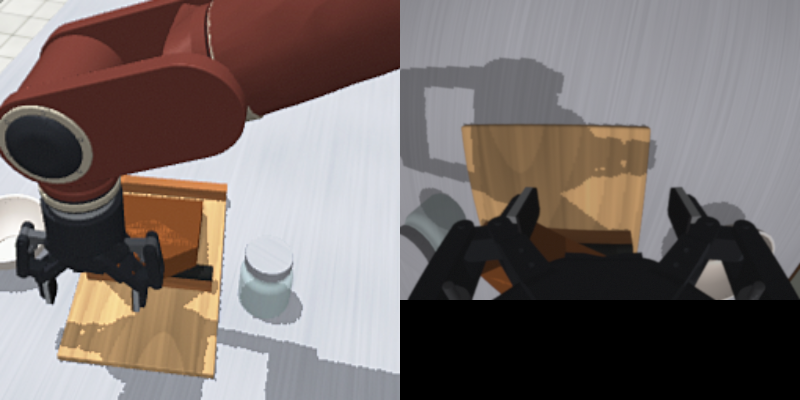

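Request:
play_rows([
  [0.0015, 0.0015, -0.0025],
  [0.0015, 0.0015, -0.0025],
  [0.0015, 0.0015, -0.0025],
  [0.001, 0.001, -0.002],
  [0, 0, 0],
], turn=[0, 0, 0, 0, 0])

```text
time: 15.1
tool_pos: [0.586, 0.1323, 0.0392]
tool_rot: [0.0, 0.634, 0.774, -0.0]
contact_force: [0.4, -0.2, 0.0]
gripper_width: 1.0
grasp_force: 0.0
```

Run:
```python
from h import *
st=state(); T=rot(st['tool_rot']); p=st['tool_pos']; print(st['time'],p,st['contact_force'])
c=camera_info('wrist'); M=np.array(c['mount'])
def wp(P):
    t=T.T@(np.array(P)-p); q=M[:3,:3].T@(t-M[:3,3]); r=np.hypot(*q[:2]); th=np.arctan2(r,q[2])
    return np.array(c['camera_matrix'])[:2,2]+297.3*th*q[:2]/r
B=np.array([(x,y,z) for x in(.012,-.012) for y,z in((0,.18),(.06,.12),(-.06,.12),(.06,0),(-.06,0))])-[.012,0,0]
w=save('wrist','w9.png').copy(); w=cv2.resize(w,(800,600))
for th,col in((1.15,(255,0,0)),(1.3,(0,255,0))):
    q=np.array([wp(x) for x in R.from_euler('ZY',[1.79,th]).apply(B)+[.571,-.0536,.01]])*1.5625
    print(th,q[:3].round())
    cv2.polylines(w,[np.int32(q[[1,0,2]])],False,col,1)
s=save('side','s9.png'); s=cv2.resize(s[210:340,170:330],(320,260),interpolation=2); w[340:600,480:]=s
cv2.imwrite('pics/c9.png',w[:,:,::-1])
```

```text
15.1 [0.586  0.1323 0.0392] [ 0.4306 -0.1745  0.0295]
1.15 [[217. 492.]
 [143. 534.]
 [420. 558.]]
1.3 [[236. 422.]
 [154. 500.]
 [419. 518.]]
```

View pics/c9.png

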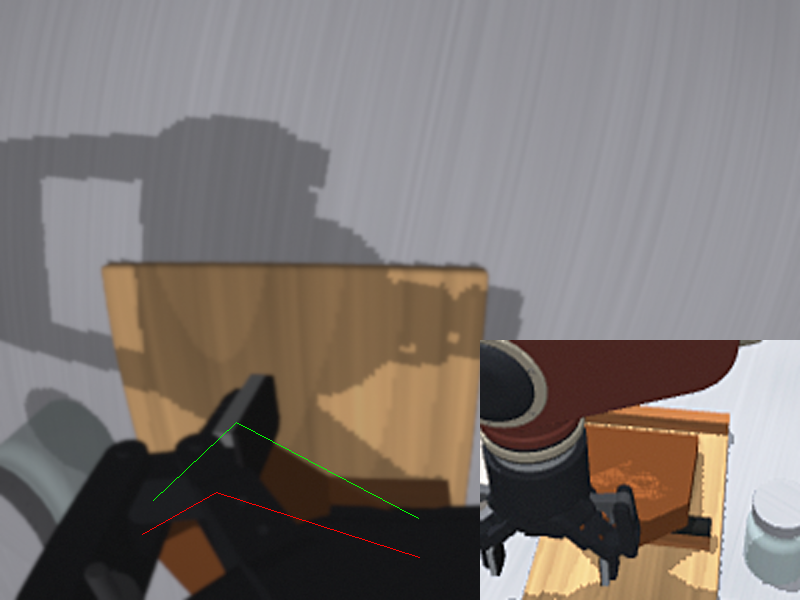

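Request:
play_rows([
  [0, 0.002, -0.001],
  [0, 0.003, -0.001],
  [-0.001, 0.004, 0],
  [-0.001, 0.008, 0],
  [-0.002, 0.012, 0],
  [-0.002, 0.012, 0],
  [-0.002, 0.012, 0],
  [0, 0, 0],
], turn=[0, 0, 0, 0, 0, 0, 0, 0])

```text
time: 16.2
tool_pos: [0.5776, 0.1865, 0.0373]
tool_rot: [0.0, 0.633, 0.774, 0.0]
contact_force: [-0.3, -0.6, -0.1]
gripper_width: 1.0
grasp_force: 0.0
```

Request:
play_rows([
  [0, 0.01, 0.02],
  [0, 0.01, 0.03],
  [0, 0.01, 0.03],
  [0, 0, 0.03],
  [0, 0, 0.03],
  [0, 0, 0.03],
  [0, 0, 0.03],
  [0, 0, 0],
], turn=[0, 0, 0, 0, 0, 0, 0, 0])

```text
time: 17.2
tool_pos: [0.5798, 0.216, 0.2427]
tool_rot: [0.003, 0.634, 0.774, 0.003]
contact_force: [-0.3, -0.7, 0.6]
gripper_width: 1.004
grasp_force: 0.0
```

Run:
```python
from h import *
st=state();print(st['time'],st['tool_pos'],st['contact_force'])
B=G-[.012,0,.01]; m={}
for n in('top','side'):
    save(n,n+'F.png')
    for d in trace(n,'gable')[:1]: m[n]=d['region'].astype(float); print(n,d['p'],d['location'],m[n].sum())
def c(x,k):
    Q=R.from_euler('ZY',[x[2],x[3]]).apply(B)+[x[0],x[1],.01]; s=0
    for n in k: h=hullmask(n,Q); s+=1-np.minimum(h,m[n]).sum()/np.maximum(h,m[n]).sum()
    return s
for k in([*m],)+tuple([n] for n in m):
    r=minimize(c,[.571,-.055,1.79,1.3],args=(k,),method='Nelder-Mead',options=dict(initial_simplex=[[.571,-.055,1.79,1.3],[.58,-.055,1.79,1.3],[.571,-.07,1.79,1.3],[.571,-.055,1.85,1.3],[.571,-.055,1.79,1.2]],xatol=3e-4,fatol=1e-4))
    f=R.from_euler('z',-1.753).as_matrix()[:2,:2]@(r.x[:2]-[.5514,.0232]); print(k,r.x,r.fun,'foot in stand',f,'yaw err',r.x[2]-1.753)
```

```text
17.2 [0.5798 0.216  0.2427] [-0.3264 -0.7286  0.5523]
top 0.91 [184.7, 203.4] 3130.0
['top'] [ 0.571  -0.0553  1.7412  1.1926] 0.021618034517806417 foot in stand [-0.0808 -0.005 ] yaw err -0.011790115451098648
['top'] [ 0.571  -0.0553  1.7412  1.1926] 0.021618034517806417 foot in stand [-0.0808 -0.005 ] yaw err -0.011790115451098648
```

Request:
play_rows([
  [-0.03, -0.01, 0.05],
  [-0.03, -0.01, 0.05],
  [-0.03, -0.03, 0.05],
  [-0.03, -0.05, 0.03],
  [-0.03, -0.05, 0.02],
  [-0.02, -0.05, 0],
  [0, -0.05, 0],
  [0, 0, 0],
], turn=[0, 0, 0, 0, 0, 0, 0, 0])

```text
time: 18.4
tool_pos: [0.4101, -0.0332, 0.4319]
tool_rot: [-0.001, 0.636, 0.772, -0.001]
contact_force: [-0.6, 0.6, 0.5]
gripper_width: 1.002
grasp_force: 0.0
```

Run:
```python
from h import *
st=state();print(st['time'],st['tool_pos'],st['contact_force'])
B=G-[.012,0,.01]; m={}
for n in('top','side'):
    save(n,n+'G.png')
    for d in (trace(n,'gable') or trace(n,'gable_apex'))[:1]: m[n]=d['region'].astype(float); print(n,d['p'],d['location'],m[n].sum())
def c(x,k):
    Q=R.from_euler('ZY',[x[2],x[3]]).apply(B)+[x[0],x[1],.01]; s=0
    for n in k: h=hullmask(n,Q); s+=1-np.minimum(h,m[n]).sum()/np.maximum(h,m[n]).sum()
    return s
for k in([*m],)+tuple([n] for n in m):
  for t in(None,1.2,1.29):
    F=(lambda x:c([*x[:3],t],k)) if t else (lambda x:c(x,k))
    r=minimize(F,[.571,-.055,1.75,1.25],method='Nelder-Mead',options=dict(initial_simplex=np.array([.571,-.055,1.75,1.25])+np.vstack([np.zeros(4),np.diag([.01,.01,.05,.05])]),xatol=3e-4,fatol=1e-4))
    f=R.from_euler('z',-1.753).as_matrix()[:2,:2]@(r.x[:2]-[.5514,.0232]); print(k,t,r.x,r.fun,f)
```

```text
18.4 [ 0.4101 -0.0332  0.4319] [-0.5851  0.5857  0.5278]
top 0.57 [183.8, 202.1] 3178.0
side 0.66 [239.7, 279.7] 3600.0
['top', 'side'] None [ 0.5729 -0.0578  1.7493  1.29  ] 0.053044396920182924 [-0.0835 -0.0065]
['top', 'side'] 1.2 [ 0.5712 -0.0549  1.7461  1.2803] 0.14859103754435166 [-0.0804 -0.0053]
['top', 'side'] 1.29 [ 0.5725 -0.0576  1.741   1.2972] 0.05078640947103841 [-0.0833 -0.0061]
['top'] None [ 0.5717 -0.0574  1.7442  1.2687] 0.02816801778673239 [-0.0829 -0.0053]
['top'] 1.2 [ 0.5717 -0.0557  1.7555  1.2816] 0.02984751126648566 [-0.0813 -0.0057]
['top'] 1.29 [ 0.5722 -0.0579  1.7479  1.2896] 0.028438495313841794 [-0.0836 -0.0058]
['side'] None [ 0.5724 -0.058   1.7311  1.2936] 0.018832592592592734 [-0.0837 -0.0059]
['side'] 1.2 [ 0.5703 -0.0461  1.744   1.2675] 0.09189136802205378 [-0.0716 -0.006 ]
['side'] 1.29 [ 0.5726 -0.0576  1.736   1.2831] 0.018643344940211026 [-0.0833 -0.0062]
```

Tilt is 1.29 rad and the foot is at (-83, -6) mm, so the wall sits square on the stand.

```bash
python3 -c "
from plant import *
print(job_done())"
```

```text
the job is handed in; nothing more can be done
None
```

The wall was eased down onto the rest rail and handed in at about 18 s of the 40 s. It lies tilted about 1.29 rad and square to the stand within about 0.02 rad, with its pivot edge at about x = -83 mm, y = -6 mm. The fingers are clear and the bystanders were not touched as far as I could tell; I did not re-measure them, and the hand-in returned no verdict.

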